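Release a pressure cap from an expansion tank and lay it in the drawer

TASK

Take the black pressure cap off the expansion tank: turn it anticlockwise, without pushing down, until it comes up against its first stop and pause there a moment, then press it down against its spring, turn it on past the stop and lift it off. Do not wrench it against the stop or ram it down hard on the neck. Set the cap down gently, upright, in the pulled-out part of the top drawer, and leave everything else as it lies.

Things in the scene. Friction and masses are not known exactly. Their poses are not given: they have to be found in the camera images.
- tank: White plastic coolant expansion tank, 225 x 135 mm, 97 mm high, bolted to a plywood board 300 x 200 x 18 mm fixed on the bench (tank top 115 mm above the bench). Origin: on the bench under the axis of the upright filler neck, near one end; its x points along the tank to the far end with two hose spigots (board from -95 to +205 mm in x, +-100 mm in y). Does not move.
- neck_top (a point): Centre of the rim of the filler neck, 141 mm above the bench; axes as the tank's.
- neck: The upright filler neck under the cap, fixed on the tank; origin on its axis at the tank top, axes as the tank's. 34 mm outside, 26 mm high, with an outward flange 44 mm across and 5 mm thick at the rim, cut by two slots 45 degrees wide opposite each other.
- catch: The neck's two catch teeth (the first stop), 4 mm deep under the flange, hidden by the cap; fixed. Origin on the neck axis at the tank top, axes as the tank's. Anticlockwise from the tank's +x, a lug's centre runs free from -0.35 to +0.5 rad, where it meets the tooth; from 0.93 to 1.43 rad it is in the slot and lifts out; there a wall ends the turn. The same half a turn round.
- cap: Black plastic pressure cap on the neck: ribbed skirt 56 mm across and 16 mm deep, flat top 4 mm thick, on it a straight grip bar 52 mm long, 16 mm thick, 24 mm tall (whole cap 44 mm, about 85 g). Origin: centre of the skirt's lower edge (131.5 mm above the bench while latched); x along the bar, z up. Greased: unpressed it turns with under 0.1 N m; keep below 0.5 N m at the stop.
- cap_grip (a point): Point on the cap's axis, 14 mm above its flat top and 10 mm below the top of the bar; axes as the cap's. Two lugs inside the skirt lie roughly in line with the bar (x), but their angle to it cannot be seen and differs from cap to cap by up to 0.2 rad either way. So the first stop comes 0.2 to 0.8 rad anticlockwise (from above) of the start and has to be felt.
- cap_top (a point): Centre of the cap's flat top. A spring seal pushes the cap up: it starts down at about 6 N of push, is 4 mm down (enough to clear the stop) at about 11 N, and at 6.5 mm and 15 N lands hard on the rim. Pressed, it passes the tooth within 0.4 rad of turn beyond the first stop, is free from 0.45 to 0.9 rad beyond, then springs up about 4 mm when let up and lifts straight off.
- drawer_spot (a point): Point on the inner floor of the top drawer, midway across, 81 mm behind the inside of its front wall (middle of the pulled-out part), about 197 mm above the bench; x points from the drawer's front to its back, into the unit, y across, z up. Inside width 252 mm, walls 54 mm high above the floor; the unit's face stands about 65 to 105 mm behind this point, its top 270 mm above the bench.
- drawer_unit: Two charcoal plastic drawer units, 360 mm deep, 280 mm wide, 85 mm high each, stacked on a concrete block 400 x 200 x 100 mm. Fixed; the top drawer is pulled out 160 to 200 mm and takes 3 N to move. Origin on the bench under the centre; x points from its front to its back.
- hammer: Steel tack hammer, 260 mm long, lying on the bench; origin under its middle.
- clamp: Green plastic spring clamp, about 150 mm long, lying flat; origin under its pivot.
- socket: Chrome socket, 27 mm across, 34 mm high, standing near the tank; origin under its centre.
- jar: Small glass jar with a screw-top lid, 58 mm across, 77 mm high, standing beside the tank; origin under its centre.
- level: Black plastic level, 230 x 24 x 45 mm, standing on its long edge; origin under its centre.
- funnel: Grey plastic funnel standing on its 90 mm mouth, 100 mm high, beside the tank; origin under its centre.
Mind the look-alikes: they are no part of the job. What is meant by the cap is not brown or turquoise, and is the larger of those in its own colour.

How it is judged:
By the outcome, as a careful person would: the job done as asked, in the order asked, and still so for the second after the job is handed in, with the robot touching nothing.
It also fails if it takes over 72 s, if anything falls off the work surface, if the arm or the gripper's body presses on something with over 40 N, if the wrist force passes 120 N, or if a joint passes its speed limit or range.

ROBOT

A 6-joint arm with a two-finger parallel gripper is mounted at the origin on the work surface. World frame = base frame: x ahead of the robot, y to its left, z up, the work surface at z = 0. Lengths are in m, angles in rad, forces in N, time in s.
With the tool pointing down it reaches from about 0.4 to 0.825 m from the base axis. Payload 7 kg.
Tool frame: the origin (TCP) lies on the centre line of the jaws, within the pads' length; the fingertips stand arm.tip_reach ahead of it and the grasp point (between the pads) lies 5 mm behind it (arm.tip_reach is the distance from the TCP to the fingertips, in m); z points along the fingers, y is the line along which they close (so a half turn about z gives the same grasp; the last joint's range is limited). The gripper opens to 88 mm and grips with 3 to 60 N. Pads are 19 mm wide; open, the fingers measure 130 mm over their backs; the gripper's body (78 mm by 193 mm) begins 47 mm behind the grasp point.
Start: joints at [-1.024, 0.359, 0.012, 0, -1.224, -0.288], TCP at [0.173, -0.653, 0.241] pointing down, gripper open.
Joint ranges: [-3.07, 3.07], [-1.43, 2.12], [-1.02, 1.25], [-3.03, 1.67], [-3.05, -0], [-3.03, 3.03]. Speed limits (rad/s): [2.39, 2.39, 3.01, 3.14, 3.14, 3.14].

INTERFACE

Orientations are given as [roll, pitch, yaw] about the fixed x, y, z axes, in that order (R = Rz(yaw) Ry(pitch) Rx(roll)).
In Python, from station import status, optics, order, arm gives the robot as it stands. The module is installed in compiled form; this text tells all that it offers.
- The arm moves only by the shell command python3 -m jog 'ROWS' [FORCE]. ROWS is JSON, a list of rows, each a list of 3 entries, a list of its own where there are three numbers: the gripper command: -1 is shut, 1 is fully open, values between are in proportion, then the shift along the tool's x, y, z in mm, then the turn about the tool's z in rad. A call has 1 to 20 rows; each row is the pose to reach, as a shift and turn from the pose commanded when the call began, along the tool's axes at that moment; what a row does not reach only later rows make up. A row lasts 1/8 s, in which the tool goes at most 62.5 mm and 10.7 degrees, less where a joint would pass 70% of its speed; a pose out of reach is approached as far as the arm can. A call with a gripper value outside its range is refused whole. The fingers move at their own pace and stop on an object; FORCE is the grip in N (left out, the last holds). Time passes only in rows, so rows that repeat a pose let the fingers close. It gives the time, the measured TCP pose, the force, the opening and the grip force at its end, in the units of the state.
- status.get_state(): the state, without advancing time (a new reading comes with each control period).
- optics.grab_frame(name): name is "scene" or "top"; returns a dict with "color" (400x640x3 uint8, red, green, blue), "mtx" (3x3 intrinsics, pixels), "k1" (the pictures are not rectified: a ray, as slopes to the right and down, at radius r is drawn at 1 + k1 r^2 times it, then the intrinsics apply), "cam_to_world" (4x4, takes a point from camera to world coordinates). Camera axes: x right, y down, z forward; pixel columns grow to the right and rows downward; lengths in m; the calibration is good to about 2 mm. A picture is of the moment at which its call begins. There is no depth.
- order.job_done(): hands the job in; it is judged then, once.
The state is a dict: "t": time; "q": joint angles; "qd": joint speeds; "joint_efforts": joint torques, N m; "eef_pos": TCP position; "ee_rot": TCP orientation; "force": force on the tool from outside, world axes, zero at the start; "moment": the same for the moment, N m; "width": finger opening in m; "gripper_force": force on a finger pad.
Only numpy, scipy, OpenCV 4.12 (cv2) and the standard library are available. Lean on these libraries where they do the work, as an engineer would, in place of code of your own. Each camera call takes 0.05 s, during which the arm holds its last target. There are 200 camera calls.

## Working session

There is one attempt and no reset: what is moved stays moved. The work goes in short steps, Python scripts to look and compute and a shell command to move; the robot and the scene stay as the last step left them, time stands still between calls to the robot, and variables do not carry over. Pictures are saved under pics/ and viewed, at most 10 in all, crops included, and the job is handed in when it is done.

```bash
mkdir -p pics; cat > h.py <<'E'
import numpy as np, cv2
from station import status, optics, order, arm
def save(f,n): cv2.imwrite(f'pics/{n}.png',cv2.cvtColor(f['color'],cv2.COLOR_RGB2BGR))
def ray(f,u,v):
    k=f['k1']; d=np.array([k,0,0,0,0],float)
    p=cv2.undistortPoints(np.array([[[u,v]]],float),f['mtx'],d,None,None,None) if 0 else cv2.undistortPoints(np.array([[[u,v]]],float),f['mtx'],d)
    T=np.array(f['cam_to_world']); r=T[:3,:3]@np.array([*p[0,0],1]); return T[:3,3],r
def on(f,u,v,z):
    o,r=ray(f,u,v); return o+r*(z-o[2])/r[2]
def proj(f,P):
    T=np.linalg.inv(f['cam_to_world']); d=np.array([f['k1'],0,0,0,0],float)
    R,_=cv2.Rodrigues(T[:3,:3]); return cv2.projectPoints(np.array(P,float).reshape(-1,1,3),R,T[:3,3],f['mtx'],d)[0][:,0]
E
python3 - <<'E'
from h import *
import pickle
fs={n:optics.grab_frame(n) for n in('scene','top')}
pickle.dump(fs,open('f0.pkl','wb'))
for n,f in fs.items(): save(f,n+'0'); print(n,f['k1'],np.round(f['cam_to_world'],3).tolist(),f['mtx'])
print(status.get_state(),arm.tip_reach)
E
```

```text
scene 0.02739581617897825 [[0.729, 0.519, -0.447, 1.169], [0.685, -0.548, 0.481, -0.579], [0.004, -0.656, -0.754, 1.176], [0.0, 0.0, 0.0, 1.0]] [[380.77442383   0.         314.90170604]
 [  0.         380.77442383 194.87935666]
 [  0.           0.           1.        ]]
top 0.047856533566683054 [[-0.0, -0.993, 0.121, 0.391], [-1.0, 0.001, 0.001, 0.067], [-0.001, -0.121, -0.993, 1.551], [0.0, 0.0, 0.0, 1.0]] [[487.80780842   0.         316.38224935]
 [  0.         487.80780842 198.5006281 ]
 [  0.           0.           1.        ]]
{'t': 0.1, 'q': array([-1.02391844e+00,  3.59324413e-01,  1.11557847e-02, -3.31268571e-04,
       -1.22410164e+00, -2.88125254e-01]), 'qd': array([-0.00129452, -0.00401065,  0.00316464,  0.0024051 ,  0.00021858,
        0.00141261]), 'joint_efforts': array([-8.65752536e-04, -5.84162199e+01,  2.93750238e+01,  7.01549068e+00,
        1.00948586e-02, -5.42761381e-05]), 'eef_pos': array([ 0.17260737, -0.65212412,  0.23970866]), 'ee_rot': array([ 3.14009097e+00, -1.20277774e-04, -2.88295273e+00]), 'force': array([ 0.18498398,  0.13018206, -0.21633713]), 'moment': array([ 0.05157075, -0.02251678,  0.01272169]), 'gripper_force': 0.0, 'width': 0.0877218122918412} 0.014
```

View pics/scene0.png

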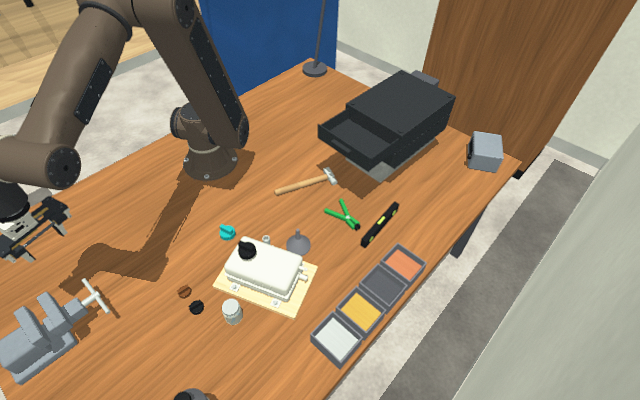

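View pics/top0.png

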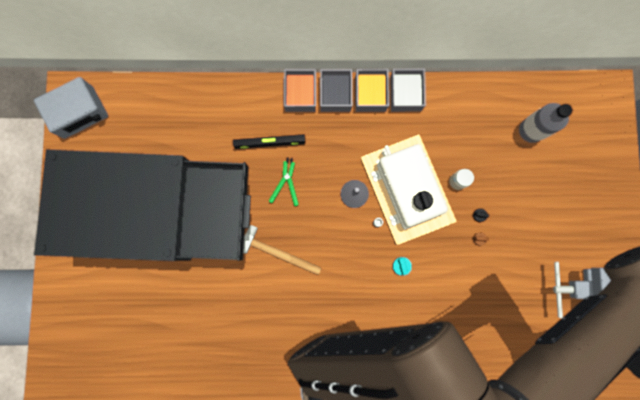

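The top view shows the black cap on the tank neck at about (423,200) and the pulled-out drawer part around (213,211). In the scene view the cap is at (247,250). Next I'll zoom in on the cap and the drawer.

```bash
python3 - <<'E'
from h import *
import pickle
fs=pickle.load(open('f0.pkl','rb'))
def cr(n,x,y,w,h,s): return cv2.resize(fs[n]['color'][y:y+h,x:x+w,::-1],None,fx=s,fy=s,interpolation=cv2.INTER_CUBIC)
a=cr('top',403,180,40,40,10);b=cr('scene',227,230,40,40,10)
c=cr('top',170,150,100,50*2+20,4)[:200*2];
r1=np.hstack([a,b])
cv2.imwrite('pics/crop.png',r1)
d=cr('top',170,150,100,120,3.3); d=cv2.convertScaleAbs(d,alpha=2,beta=20); e=cv2.convertScaleAbs(cr('scene',310,90,120,120,3.3),alpha=2,beta=20)
cv2.imwrite('pics/drawer.png',np.hstack([d,e]))
f=fs['top']; g=fs['scene']
print('cap bar top',on(f,423,200,.1755), on(g,247,246,.1755))
hsv=cv2.cvtColor(f['color'],cv2.COLOR_RGB2HSV)
# black mask near cap, top view
for n,(x,y) in {'top':(403,180),'scene':(227,230)}.items():
    m=(fs[n]['color'].max(2)<75).astype(np.uint8)[y:y+40,x:x+40]
    k,l,s,c=cv2.connectedComponentsWithStats(m)
    i=1+np.argmax(s[1:,4]); print(n,s[i],c[i]+[x,y], on(fs[n],*(c[i]+[x,y]),.155))
# board
m=cv2.inRange(hsv,(15,40,190),(35,140,255)); m[:, :350]=0;m[:,470:]=0;m[:130]=0;m[250:]=0
k,l,s,c=cv2.connectedComponentsWithStats(cv2.morphologyEx(m,cv2.MORPH_CLOSE,np.ones((3,3))));i=1+np.argmax(s[1:,4])
box=cv2.boxPoints(cv2.minAreaRect(np.argwhere(l==i)[:,::-1].astype(np.float32)))
for p in box: print(p,on(f,*p,.018))
E
```

```text
cap bar top [ 0.55438977 -0.23333656  0.1755    ] [ 0.56636667 -0.23998281  0.1755    ]
top [ 11  12  18  18 244] [422.55327869 200.34016393] [ 0.55584405 -0.2365107   0.155     ]
scene [ 12  11  17  18 249] [246.38955823 250.02008032] [ 0.56420771 -0.24409066  0.155     ]
[359.068   155.75229] [ 0.7156701  -0.06776243  0.018     ]
[419.0487  130.88223] [ 0.79650127 -0.2608051   0.018     ]
[456.5954  221.43604] [ 0.50542947 -0.37059257  0.018     ]
[396.6147  246.30609] [ 0.42758516 -0.18166249  0.018     ]
```

View pics/crop.png

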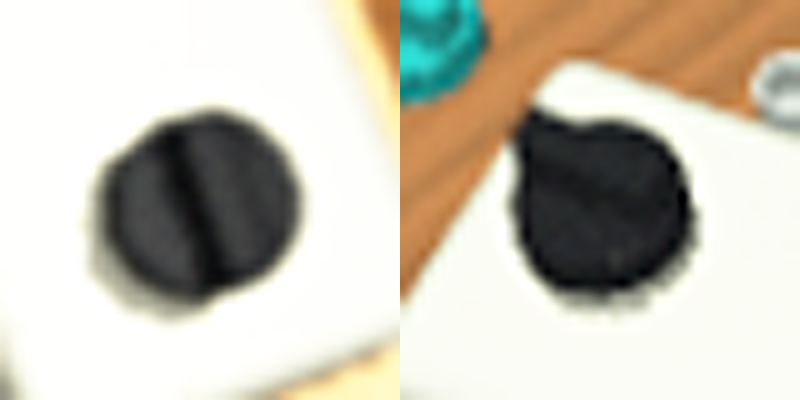

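View pics/drawer.png

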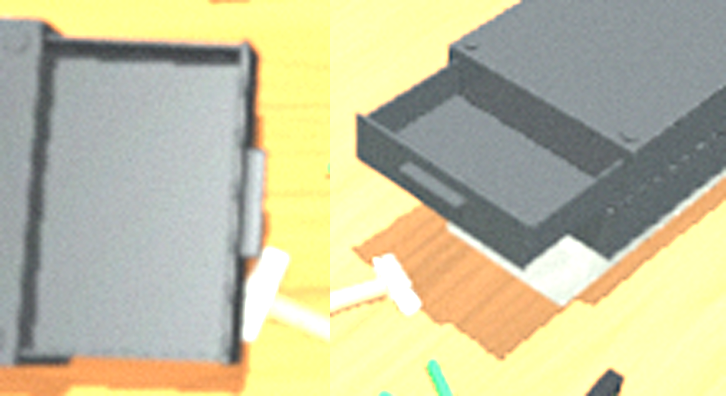

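The crop shows the bar's dark side face running from about (170,130) to (215,290), so its yaw is near 0.27 rad. The drawer crop shows the drawer open, empty and slightly turned. Next I'll measure the bar angle and the drawer spot.

```bash
cat >> h.py <<'E'
def delta(cmd,yaw,tgt):
    d=np.array(tgt)-cmd; c,s=np.cos(yaw),np.sin(yaw)
    return np.round(1000*np.array([c*d[0]+s*d[1], s*d[0]-c*d[1], -d[2]]),1)
E
python3 - <<'E'
from h import *
import pickle
fs=pickle.load(open('f0.pkl','rb'));f=fs['top'];g=fs['scene']
I=cv2.cvtColor(f['color'],cv2.COLOR_RGB2GRAY).astype(float)
p=[]
for v in range(195,207):
    r=I[v,417:429]; w=np.clip(45-r,0,None); 
    if w.sum()>0: p.append((417+(w*np.arange(12)).sum()/w.sum(),v))
p=np.array(p); print(np.round(p,1).tolist())
k=np.polyfit(p[:,1],p[:,0],1); q=[on(f,np.polyval(k,v),v,.16) for v in(194,206)]; d=q[0]-q[1]; print('bar yaw',np.arctan2(d[1],d[0]))
print('disc c',on(f,422.75,200.05,.1515))
# drawer
for n,u,v,z in [('unit face top +x',185,157,.27),('unit face top -x',178,260,.27),('unit back +x',50,151,.27),('unit back -x',36,255,.27),('front +x',247,163,.251),('front -x',241,260,.251)]: print(n,on(f,u,v,z))
for n,u,v,z in [('S front near corner',317,125,.251),('S front other',372,168+0,.251),('S face top',349,104,.27),('S face top2',402,140,.27)]: print(n,on(g,u,v,z))
E
```

```text
[[419.8, 195.0], [420.3, 196.0], [420.7, 197.0], [420.8, 198.0], [421.3, 199.0], [421.6, 200.0], [422.1, 201.0], [422.5, 202.0], [422.9, 203.0], [423.2, 204.0], [423.6, 205.0], [423.7, 206.0]]
bar yaw 0.3240286032979799
disc c [ 0.55709942 -0.23785868  0.1515    ]
unit face top +x [0.65881885 0.41833074 0.27      ]
unit face top -x [0.38676968 0.42748138 0.27      ]
unit back +x [0.67399905 0.77169923 0.27      ]
unit back -x [0.40143157 0.78889339 0.27      ]
front +x [0.6464579  0.25615262 0.251     ]
front -x [0.38621605 0.26748351 0.251     ]
S front near corner [0.38312032 0.27506844 0.251     ]
S front other [0.6787694  0.23487967 0.251     ]
S face top [0.40192438 0.44121331 0.27      ]
S face top2 [0.67989457 0.40589403 0.27      ]
```

```bash
python3 - <<'E'
from h import *
print(delta(np.array([.1726,-.6521,.2400]),-2.883,[.558,-.238,.215]))
E
```

```text
[-478.5  301.8   25. ]
```

```bash
python3 -m jog '[[1,[-120,75,0],0],[1,[-240,150,0],0],[1,[-360,225,0],-0.05],[1,[-478.5,302,0],-0.05],[1,[-478.5,302,0],-0.05],[1,[-478.5,302,0],-0.05],[1,[-478.5,302,0],-0.05],[1,[-478.5,302,0],-0.05],[1,[-478.5,302,0],-0.05],[1,[-478.5,302,0],-0.05],[1,[-478.5,302,10],-0.05],[1,[-478.5,302,25],-0.05],[1,[-478.5,302,25],-0.05],[1,[-478.5,302,25],-0.05]]' 5; python3 - <<'E'
from h import *
for n in('scene','top'): f=optics.grab_frame(n); save(f,n+'1'); print(proj(f,[status.get_state()['eef_pos'],[.558,-.238,.1755]]))
i=[cv2.imread(f'pics/{n}1.png') for n in('scene','top')]
cv2.imwrite('pics/near.png',np.hstack([cv2.resize(i[0][200:300,197:297],(400,400)),cv2.resize(i[1][150:250,372:472],(400,400))]))
print(status.get_state())
E
```

```text
t: 1.85
eef_pos: [0.5575, -0.239, 0.2156]
ee_rot: [-3.141, -0.0, -2.834]
force: [0.2, -0.5, 0.4]
width: 0.0878
gripper_force: 0.0
[[243.75587483 236.76962899]
 [245.75096178 244.06256861]]
[[428.09025321 196.96450855]
 [424.61995097 198.73356755]]
{'t': 1.95, 'q': array([-8.25109498e-02,  2.64037902e-01, -1.80885078e-01,  1.34069144e-04,
       -1.12516202e+00, -1.18028110e+00]), 'qd': array([ 0.0043818 ,  0.0001955 ,  0.00224684, -0.00053289,  0.00159626,
        0.00026552]), 'joint_efforts': array([-7.70599558e-02, -4.92437875e+01,  2.78802305e+01,  6.67135432e+00,
       -6.22745440e-02,  1.64805013e-03]), 'eef_pos': array([ 0.55797163, -0.23864247,  0.21600523]), 'ee_rot': array([-3.14120997e+00,  6.11699311e-04, -2.83353052e+00]), 'force': array([-0.57357968, -0.12632783, -0.80862735]), 'moment': array([0.05256804, 0.03627287, 0.04866279]), 'gripper_force': 0.0, 'width': 0.08777236858026215}
```

View pics/near.png

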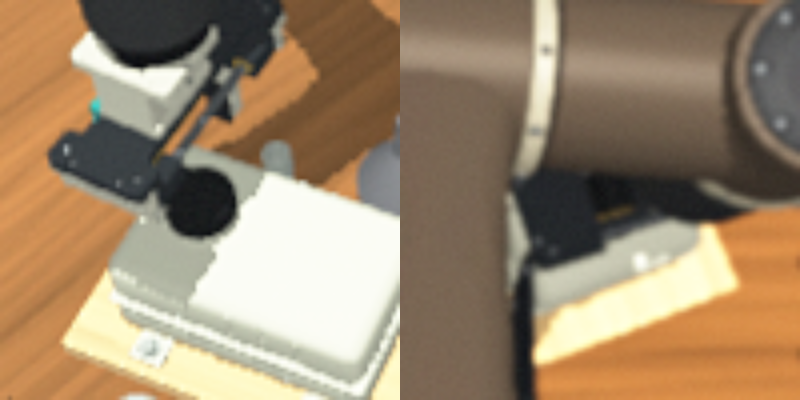

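Scene crop: the gripper stands over the cap at about (200,200), and the top view is blocked by the arm. I'll descend and close gently.

```bash
python3 -m jog '[[1,[0,0,20],0],[1,[0,0,35],0],[0,[0,0,44],0],[-0.2,[0,0,47],0],[-0.3,[0,0,47],0],[-0.4,[0,0,47],0],[-0.4,[0,0,47],0],[-0.4,[0,0,47],0]]' 4; python3 -m jog '[[-1,[0,0,0],0],[-1,[0,0,0],0],[-1,[0,0,0],0],[-1,[0,0,0],0],[-1,[0,0,0],0],[-1,[0,0,0],0]]' 4; python3 -c "
from h import *
s=status.get_state();print(s['force'],s['moment'],s['q'])"
```

```text
t: 2.95
eef_pos: [0.5581, -0.2381, 0.1689]
ee_rot: [-3.141, 0.0, -2.833]
force: [-0.6, -0.0, -0.5]
width: 0.0334
gripper_force: 0.0
t: 3.7
eef_pos: [0.5581, -0.2382, 0.1686]
ee_rot: [-3.141, 0.0, -2.833]
force: [1.1, -0.3, 0.7]
width: 0.0156
gripper_force: 4.0
[ 1.06999927 -0.31278396  0.73990555] [-0.43064626 -0.02340069  0.01491068] [-8.17311787e-02  3.02445345e-01 -2.42810223e-01  1.70226265e-04
 -1.02535104e+00 -1.18033123e+00]
```

```bash
cat > m.py <<'E'
from h import *
s=status.get_state(); print('m',np.round(s['moment'],3),'f',np.round(s['force'],2),'yaw',round(s['ee_rot'][2],3),'q6',round(s['q'][5],3),'eff6',round(s['joint_efforts'][5],3),'w',round(s['width']*1e3,2),'p',np.round(s['eef_pos'],4))
E
python3 -m jog '[[-1,[0,0,0],0],[-1,[0,0,0],0],[-1,[0,0,0],0]]' 12 >/dev/null; python3 m.py
python3 -m jog '[[-1,[0,0,0],-0.03],[-1,[0,0,0],-0.06],[-1,[0,0,0],-0.06]]' >/dev/null;  python3 m.py
python3 -m jog '[[-1,[0,0,0],-0.03],[-1,[0,0,0],-0.06],[-1,[0,0,0],-0.06]]' >/dev/null;  python3 m.py
```

```text
m [-0.642 -0.1   -0.007] f [ 0.62 -1.67  1.31] yaw -2.833 q6 -1.18 eff6 -0.011 w 15.99 p [ 0.5581 -0.2382  0.1686]
m [0.05  0.055 0.047] f [-0.92  0.19  1.92] yaw -2.772 q6 -1.12 eff6 0.233 w 15.96 p [ 0.558  -0.238   0.1686]
m [0.129 0.019 0.048] f [-0.58  0.57  1.78] yaw -2.712 q6 -1.06 eff6 0.226 w 16.28 p [ 0.558  -0.2381  0.1686]
```

```bash

python3 -m jog '[[-1,[0,0,0],-0.03],[-1,[0,0,0],-0.05],[-1,[0,0,0],-0.05]]' >/dev/null;  python3 m.py
python3 -m jog '[[-1,[0,0,0],-0.03],[-1,[0,0,0],-0.03]]' >/dev/null;  python3 m.py
python3 -m jog '[[-1,[0,0,0],-0.03],[-1,[0,0,0],-0.03]]' >/dev/null;  python3 m.py
python3 -m jog '[[-1,[0,0,0],-0.03],[-1,[0,0,0],-0.03]]' >/dev/null;  python3 m.py
python3 -m jog '[[-1,[0,0,0],-0.02],[-1,[0,0,0],-0.02]]' >/dev/null;  python3 m.py
```

```text
m [ 0.021  0.046 -0.001] f [-1.14 -0.85  1.69] yaw -2.662 q6 -1.01 eff6 0.171 w 15.75 p [ 0.558  -0.2382  0.1686]
m [-0.044  0.057  0.047] f [ 0.38 -0.41  1.65] yaw -2.632 q6 -0.98 eff6 0.212 w 15.93 p [ 0.558  -0.2381  0.1686]
m [-0.074  0.12   0.044] f [-0.2   0.07  1.03] yaw -2.602 q6 -0.95 eff6 0.208 w 15.99 p [ 0.558  -0.2381  0.1686]
m [-0.091  0.128  0.017] f [-0.14  0.18  3.06] yaw -2.572 q6 -0.92 eff6 0.213 w 15.84 p [ 0.558  -0.2381  0.1686]
m [-0.091  0.117  0.013] f [0.65 0.06 1.33] yaw -2.552 q6 -0.9 eff6 0.151 w 15.62 p [ 0.558  -0.2381  0.1685]
```

```bash
cat >> m.py <<'E'
import sys; sys.exit(int(abs(s['moment'][2])>.15 or s['joint_efforts'][5]>.36))
E
J='python3 -m jog'
python3 -m jog '[[-1,[0,0,0],-0.02],[-1,[0,0,0],-0.02]]' >/dev/null;  python3 m.py &&
python3 -m jog '[[-1,[0,0,0],-0.02],[-1,[0,0,0],-0.02]]' >/dev/null &&  python3 m.py &&
python3 -m jog '[[-1,[0,0,0],-0.02],[-1,[0,0,0],-0.02]]' >/dev/null &&  python3 m.py &&
python3 -m jog '[[-1,[0,0,0],-0.02],[-1,[0,0,0],-0.02]]' >/dev/null &&  python3 m.py &&
python3 -m jog '[[-1,[0,0,0],-0.02],[-1,[0,0,0],-0.02]]' >/dev/null &&  python3 m.py &&
python3 -m jog '[[-1,[0,0,0],-0.02],[-1,[0,0,0],-0.02]]' >/dev/null &&  python3 m.py
```

```text
m [-0.056  0.093  0.02 ] f [-0.89  0.31  2.08] yaw -2.532 q6 -0.88 eff6 0.154 w 15.9 p [ 0.558  -0.2381  0.1685]
m [-0.036  0.121 -0.036] f [ 0.25 -0.35  2.89] yaw -2.512 q6 -0.86 eff6 0.153 w 15.59 p [ 0.558  -0.2381  0.1685]
m [-0.055  0.167 -0.045] f [-0.72  0.61  2.02] yaw -2.492 q6 -0.84 eff6 0.159 w 16.03 p [ 0.558  -0.2381  0.1686]
m [-0.108  0.155  0.011] f [-0.04  0.12  1.91] yaw -2.472 q6 -0.82 eff6 0.155 w 15.77 p [ 0.558  -0.2381  0.1685]
m [-0.059  0.176 -0.025] f [-0.37 -0.61  3.04] yaw -2.452 q6 -0.8 eff6 0.154 w 15.88 p [ 0.558  -0.2381  0.1686]
m [-0.022  0.143 -0.   ] f [-0.42 -1.08  3.23] yaw -2.432 q6 -0.78 eff6 0.154 w 15.93 p [ 0.558  -0.2381  0.1686]
```

```bash

python3 -m jog '[[-1,[0,0,-0.3],-0.02],[-1,[0,0,-0.3],-0.02]]' >/dev/null;  python3 m.py &&
python3 -m jog '[[-1,[0,0,0],-0.02],[-1,[0,0,0],-0.02]]' >/dev/null &&  python3 m.py &&
python3 -m jog '[[-1,[0,0,0],-0.02],[-1,[0,0,0],-0.02]]' >/dev/null &&  python3 m.py &&
python3 -m jog '[[-1,[0,0,0],-0.02],[-1,[0,0,0],-0.02]]' >/dev/null &&  python3 m.py &&
python3 -m jog '[[-1,[0,0,0],-0.02],[-1,[0,0,0],-0.02]]' >/dev/null &&  python3 m.py &&
python3 -m jog '[[-1,[0,0,0],-0.02],[-1,[0,0,0],-0.02]]' >/dev/null &&  python3 m.py
```

```text
m [-0.122 -0.024  0.004] f [-0.09 -0.27 -0.27] yaw -2.412 q6 -0.76 eff6 0.154 w 16.11 p [ 0.5579 -0.238   0.1687]
m [-0.085 -0.022  0.011] f [ 0.04  0.27 -0.57] yaw -2.392 q6 -0.74 eff6 0.153 w 16.16 p [ 0.5579 -0.238   0.1687]
m [-0.061 -0.048  0.025] f [ 0.69 -0.58 -0.01] yaw -2.372 q6 -0.72 eff6 0.153 w 15.71 p [ 0.558  -0.2381  0.1687]
m [-0.156 -0.024  0.046] f [ 0.13 -0.45 -1.77] yaw -2.352 q6 -0.7 eff6 0.147 w 16.01 p [ 0.5579 -0.2381  0.1687]
m [-0.17  -0.018  0.027] f [-0.49  0.09 -1.5 ] yaw -2.332 q6 -0.68 eff6 0.157 w 15.84 p [ 0.558  -0.2381  0.1688]
m [-0.147 -0.036 -0.056] f [-0.21 -0.62 -1.22] yaw -2.312 q6 -0.66 eff6 0.154 w 15.9 p [ 0.5579 -0.2381  0.1688]
```

```bash

python3 -m jog '[[-1,[0,0,0.1],-0.02],[-1,[0,0,0.1],-0.02]]' >/dev/null;  python3 m.py &&
python3 -m jog '[[-1,[0,0,0],-0.02],[-1,[0,0,0],-0.02]]' >/dev/null &&  python3 m.py &&
python3 -m jog '[[-1,[0,0,0],-0.02],[-1,[0,0,0],-0.02]]' >/dev/null &&  python3 m.py &&
python3 -m jog '[[-1,[0,0,0],-0.02],[-1,[0,0,0],-0.02]]' >/dev/null &&  python3 m.py &&
python3 -m jog '[[-1,[0,0,0],-0.02],[-1,[0,0,0],-0.02]]' >/dev/null &&  python3 m.py &&
python3 -m jog '[[-1,[0,0,0],-0.02],[-1,[0,0,0],-0.02]]' >/dev/null &&  python3 m.py
```

```text
m [-0.104  0.009  0.089] f [ 0.69 -1.34 -0.84] yaw -2.292 q6 -0.64 eff6 0.143 w 15.8 p [ 0.558  -0.2381  0.1688]
m [-0.079 -0.003 -0.01 ] f [ 0.45 -0.12 -1.24] yaw -2.272 q6 -0.62 eff6 0.163 w 16.48 p [ 0.558  -0.2381  0.1688]
m [0.285 0.277 0.019] f [-0.89  0.49 -0.53] yaw -2.252 q6 -0.6 eff6 0.177 w 16.09 p [ 0.5579 -0.238   0.1688]
m [ 0.76   0.775 -0.075] f [-1.25  1.45 -0.8 ] yaw -2.232 q6 -0.58 eff6 0.212 w 16.09 p [ 0.5577 -0.2379  0.1687]
m [ 1.378  1.365 -0.119] f [-3.9   4.09  0.85] yaw -2.212 q6 -0.56 eff6 0.254 w 15.87 p [ 0.5575 -0.2379  0.1686]
m [ 1.714  1.743 -0.158] f [-4.97  4.15  1.96] yaw -2.192 q6 -0.54 eff6 0.266 w 15.84 p [ 0.5574 -0.2378  0.1686]
```

Stop found at a yaw of about −2.26, after 0.57 rad of turn. I'll relax to light contact, pause, then press down in small steps.

```bash

python3 -m jog '[[-1,[0,0,0],0.03],[-1,[0,0,0],0.045],[-1,[0,0,0],0.045],[-1,[0,0,0],0.045],[-1,[0,0,0],0.045],[-1,[0,0,0],0.045],[-1,[0,0,0],0.045],[-1,[0,0,0],0.045]]' ;  python3 m.py
python3 -m jog '[[-1,[0,0,0],0.02],[-1,[0,0,0],0.02],[-1,[0,0,0],0.02],[-1,[0,0,0],0.02]]' 40 >/dev/null;  python3 m.py
python3 -m jog '[[-1,[0,0,0.5],0],[-1,[0,0,1],0],[-1,[0,0,1],0]]' >/dev/null;  python3 m.py
```

```text
t: 11.7
eef_pos: [0.5578, -0.2381, 0.1687]
ee_rot: [3.141, -0.0, -2.238]
force: [-3.7, 3.1, 1.1]
width: 0.0157
gripper_force: 12.0
m [ 1.208  1.637 -0.046] f [-3.65  3.07  1.08] yaw -2.238 q6 -0.585 eff6 0.068 w 15.74 p [ 0.5578 -0.2381  0.1687]
m [ 0.567  1.112 -0.067] f [-3.02  1.76 -0.18] yaw -2.258 q6 -0.605 eff6 0.068 w 15.57 p [ 0.5581 -0.2382  0.1687]
m [ 0.814  1.764 -0.119] f [-4.33  1.57  4.45] yaw -2.258 q6 -0.605 eff6 0.078 w 15.75 p [ 0.5582 -0.2383  0.1683]
```

```bash

python3 -m jog '[[-1,[0,0,1],0],[-1,[0,0,2],0],[-1,[0,0,3],0],[-1,[0,0,3.5],0],[-1,[0,0,3.5],0],[-1,[0,0,3.5],0]]' >/dev/null;  python3 m.py
python3 -m jog '[[-1,[0,0,0.5],0],[-1,[0,0,1],0],[-1,[0,0,1],0]]' >/dev/null;  python3 m.py
```

```text
m [1.188 2.09  0.034] f [-5.55  2.66  9.66] yaw -2.257 q6 -0.605 eff6 -0.052 w 15.56 p [ 0.5586 -0.2383  0.1655]
m [1.51  2.419 0.008] f [-6.31  4.02 12.5 ] yaw -2.257 q6 -0.605 eff6 -0.004 w 15.62 p [ 0.5586 -0.2383  0.1649]
```

```bash

python3 -m jog '[[-1,[0,0.3,0.4],0],[-1,[0,0.5,0.8],0],[-1,[0,0.5,0.8],0],[-1,[0,0.5,0.8],0]]' >/dev/null;  python3 m.py;python3 m.py
```

```text
m [1.186 2.226 0.009] f [-6.3   2.43 12.66] yaw -2.257 q6 -0.606 eff6 0.001 w 15.97 p [ 0.5586 -0.2383  0.1645]
m [1.186 2.226 0.009] f [-6.3   2.43 12.66] yaw -2.257 q6 -0.606 eff6 0.001 w 15.97 p [ 0.5586 -0.2383  0.1645]
```

```bash
sed -i 's/>.36/>.5/; s/>.15 /> .3 /' m.py
python3 -m jog '[[-1,[0,0,0.5],0],[-1,[0,0,0.5],0]]' >/dev/null;  python3 m.py &&
python3 -m jog '[[-1,[0,0,0],-0.03],[-1,[0,0,0],-0.03]]' >/dev/null;  python3 m.py &&
python3 -m jog '[[-1,[0,0,0],-0.03],[-1,[0,0,0],-0.03]]' >/dev/null &&  python3 m.py &&
python3 -m jog '[[-1,[0,0,0],-0.03],[-1,[0,0,0],-0.03]]' >/dev/null &&  python3 m.py
```

```text
m [ 1.237  2.324 -0.006] f [-6.12  3.24 13.41] yaw -2.257 q6 -0.606 eff6 0.005 w 15.24 p [ 0.5586 -0.2382  0.1641]
m [1.779 1.82  0.008] f [-4.63  4.71 12.  ] yaw -2.227 q6 -0.575 eff6 0.192 w 15.66 p [ 0.559  -0.2379  0.164 ]
m [1.957 1.6   0.022] f [-3.94  4.74 10.64] yaw -2.197 q6 -0.545 eff6 0.224 w 15.83 p [ 0.5591 -0.2377  0.1639]
m [2.111 1.531 0.004] f [-4.26  5.85 10.97] yaw -2.167 q6 -0.515 eff6 0.235 w 15.44 p [ 0.559  -0.2376  0.1637]
```

```bash

python3 -m jog '[[-1,[0,0,0],-0.05],[-1,[0,0,0],-0.1],[-1,[0,0,0],-0.1]]' >/dev/null;  python3 m.py &&
python3 -m jog '[[-1,[0,0,0],-0.05],[-1,[0,0,0],-0.1],[-1,[0,0,0],-0.1]]' >/dev/null &&  python3 m.py &&
python3 -m jog '[[-1,[0,0,0],-0.05],[-1,[0,0,0],-0.1],[-1,[0,0,0],-0.1]]' >/dev/null &&  python3 m.py &&
python3 -m jog '[[-1,[0,0,0],-0.05],[-1,[0,0,0],-0.1],[-1,[0,0,0],-0.1]]' >/dev/null &&  python3 m.py
```

```text
m [ 2.237  1.599 -0.009] f [-4.54  5.98  9.94] yaw -2.066 q6 -0.415 eff6 0.316 w 16.26 p [ 0.5589 -0.2375  0.1636]
m [2.306 1.668 0.011] f [-5.01  7.05 10.58] yaw -1.966 q6 -0.315 eff6 0.315 w 15.98 p [ 0.5588 -0.2374  0.1635]
m [ 2.445  1.834 -0.045] f [-4.54  6.87 11.35] yaw -1.866 q6 -0.215 eff6 0.328 w 15.81 p [ 0.5587 -0.2374  0.1635]
m [ 2.524  1.918 -0.008] f [-5.04  6.26 10.39] yaw -1.766 q6 -0.115 eff6 0.314 w 15.54 p [ 0.5586 -0.2374  0.1634]
```

```bash

python3 -m jog '[[-1,[0,0,0],-0.06],[-1,[0,0,0],-0.12],[-1,[0,0,0],-0.17],[-1,[0,0,0],-0.17]]' >/dev/null;  python3 m.py &&
python3 -m jog '[[-1,[0,0,-2],0],[-1,[0,0,-4],0],[-1,[0,0,-6],0],[-1,[0,0,-7],0],[-1,[0,0,-7],0],[-1,[0,0,-7],0]]' >/dev/null;  python3 m.py
```

```text
m [ 2.652  2.138 -0.003] f [-4.77  7.01 10.57] yaw -1.596 q6 0.055 eff6 0.326 w 15.44 p [ 0.5584 -0.2373  0.1633]
m [ 2.06   0.671 -0.015] f [-1.58  4.95  2.79] yaw -1.598 q6 0.054 eff6 0.026 w 15.57 p [ 0.5581 -0.2376  0.1691]
```

```bash

python3 -m jog '[[-1,[0,0,-1],0],[-1,[0,0,-2],0],[-1,[0,0,-3],0],[-1,[0,0,-4],0],[-1,[0,0,-4],0]]' >/dev/null;  python3 m.py
python3 -m jog '[[-1,[0,0,-1],0],[-1,[0,0,-2],0],[-1,[0,0,-3],0],[-1,[0,0,-4],0],[-1,[0,0,-4],0]]' >/dev/null;  python3 m.py
```

```text
m [ 1.603 -0.016 -0.016] f [ 0.95  4.07 -0.24] yaw -1.598 q6 0.054 eff6 0.0 w 15.66 p [ 0.5577 -0.2378  0.173 ]
m [ 0.349  0.355 -0.001] f [-0.1   0.87 -0.67] yaw -1.598 q6 0.054 eff6 0.002 w 15.79 p [ 0.5575 -0.2382  0.1772]
```

Free and off the neck. I'll lift it, then work out the carry to the drawer.

```bash

python3 -m jog '[[-1,[0,0,-30],0],[-1,[0,0,-80],0],[-1,[0,0,-130],0],[-1,[0,0,-170],0],[-1,[0,0,-170],0],[-1,[0,0,-170],0]]'; python3 - <<'E'
from h import *
s=status.get_state(); print(s['force'],s['width'])
print(delta(s['eef_pos'],s['ee_rot'][2],[.525,.345,.345]))
E
```

```text
t: 19.95
eef_pos: [0.5573, -0.2379, 0.3464]
ee_rot: [3.141, 0.0, -1.598]
force: [-0.6, 0.5, -1.2]
width: 0.0153
gripper_force: 40.0
[-0.61548489  0.509113   -1.17461372] 0.015340886100192228
[-581.8   48.2    1.4]
```

```bash

python3 -m jog '[[-1,[-30,2,0],0],[-1,[-80,6,0],0],[-1,[-130,10,0],0],[-1,[-180,14,0],0],[-1,[-230,18,0],0],[-1,[-280,23,0],0],[-1,[-330,27,0],0],[-1,[-380,31,0],0],[-1,[-430,35,0],0],[-1,[-480,40,0],0],[-1,[-530,44,0],0],[-1,[-565,47,0],0],[-1,[-582,48,0],0],[-1,[-582,48,0],0],[-1,[-582,48,0],0],[-1,[-582,48,0],0]]'; python3 - <<'E'
from h import *
i=[]
p=status.get_state()['eef_pos']
for n in('scene','top'): f=optics.grab_frame(n); save(f,n+'2'); i.append(cv2.cvtColor(f['color'],cv2.COLOR_RGB2BGR)); print(n,proj(f,[p,[p[0],p[1],.197]]))
i=[cv2.convertScaleAbs(k,alpha=2,beta=20) for k in i]
cv2.imwrite('pics/dr2.png',np.hstack([cv2.resize(i[0][60:200,300:440],(400,400)),cv2.resize(i[1][140:280,150:290],(400,400))]))
print(status.get_state()['force'])
E
```

```text
t: 21.95
eef_pos: [0.5255, 0.3443, 0.3472]
ee_rot: [-3.141, 0.0, -1.599]
force: [-0.7, -0.7, -1.3]
width: 0.0161
gripper_force: 40.0
scene [[359.78326689 111.99468538]
 [356.11575393 144.01065856]]
top [[205.00159804 203.49697379]
 [217.31946806 209.49103738]]
[-0.1674854  -0.27282396 -0.77420545]
```

View pics/dr2.png

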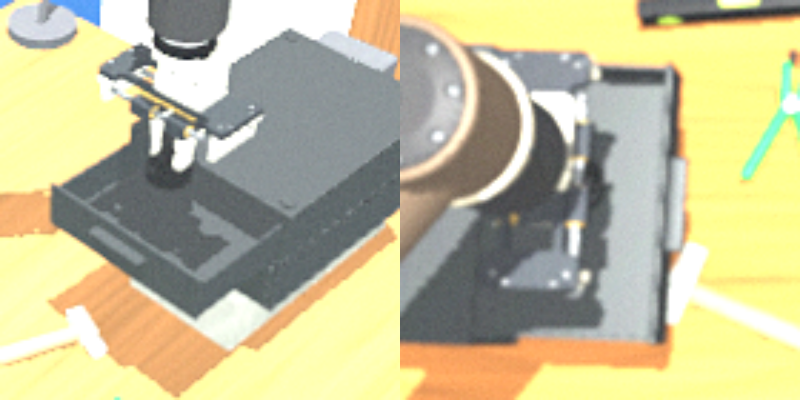

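Scene crop: the cap hangs upright at (168,180) above the drawer floor. The target floor point projects to the middle of the pulled-out part, at (160,240) in the scene crop and (592,198) in the top crop. I'll lower it.

```bash

python3 -m jog '[[-1,[0,0,25],0],[-1,[0,0,55],0],[-1,[0,0,80],0],[-1,[0,0,96],0],[-1,[0,0,104],0],[-1,[0,0,104],0],[-1,[0,0,104],0]]' >/dev/null; python3 m.py
python3 -m jog '[[-1,[0,0,1.5],0],[-1,[0,0,3],0],[-1,[0,0,4],0],[-1,[0,0,4],0]]' >/dev/null; python3 m.py
python3 -m jog '[[-1,[0,0,1],0],[-1,[0,0,2],0],[-1,[0,0,2],0]]' >/dev/null; python3 m.py
python3 -m jog '[[-1,[0,0,0.5],0],[-1,[0,0,1],0],[-1,[0,0,1],0]]' >/dev/null; python3 m.py
```

```text
m [ 0.034  0.132 -0.025] f [-1.03  0.07 -0.89] yaw -1.598 q6 -0.919 eff6 -0.0 w 15.58 p [0.5258 0.3456 0.244 ]
m [0.094 0.112 0.02 ] f [-0.74  0.28 -1.87] yaw -1.598 q6 -0.919 eff6 -0.0 w 15.93 p [0.5253 0.3452 0.2388]
m [ 0.005  0.081 -0.015] f [-0.7   0.27 -1.  ] yaw -1.598 q6 -0.918 eff6 0.0 w 15.8 p [0.5253 0.3452 0.2368]
m [0.064 0.052 0.016] f [-0.09  0.12 -0.21] yaw -1.598 q6 -0.918 eff6 -0.0 w 15.57 p [0.5253 0.3453 0.2359]
```

```bash

sed -i 's/^import sys.*/import sys; sys.exit(int(s["force"][2]>1.0))/' m.py
python3 -m jog '[[-1,[0,0,0.4],0],[-1,[0,0,0.7],0],[-1,[0,0,0.7],0]]' >/dev/null; python3 m.py &&
python3 -m jog '[[-1,[0,0,0.4],0],[-1,[0,0,0.7],0],[-1,[0,0,0.7],0]]' >/dev/null && python3 m.py &&
python3 -m jog '[[-1,[0,0,0.4],0],[-1,[0,0,0.7],0],[-1,[0,0,0.7],0]]' >/dev/null && python3 m.py &&
python3 -m jog '[[-1,[0,0,0.4],0],[-1,[0,0,0.7],0],[-1,[0,0,0.7],0]]' >/dev/null && python3 m.py &&
python3 -m jog '[[-1,[0,0,0.4],0],[-1,[0,0,0.7],0],[-1,[0,0,0.7],0]]' >/dev/null && python3 m.py
```

```text
m [ 0.044  0.098 -0.004] f [ 0.04 -0.08 -0.43] yaw -1.598 q6 -0.919 eff6 -0.0 w 15.93 p [0.5253 0.3453 0.2352]
m [ 0.061  0.05  -0.041] f [ 0.14 -1.56 -0.36] yaw -1.598 q6 -0.918 eff6 -0.0 w 15.86 p [0.5253 0.3453 0.2345]
m [-0.016  0.094 -0.046] f [-0.74 -0.58 -1.1 ] yaw -1.598 q6 -0.919 eff6 -0.0 w 15.81 p [0.5254 0.3453 0.2339]
m [-0.329  1.122 -0.042] f [-3.31 -1.26  5.62] yaw -1.598 q6 -0.919 eff6 0.007 w 15.75 p [0.5254 0.3453 0.2338]
```

Contact at TCP z = 0.2338, against 0.2335 expected. I'll ease off, release and retreat.

```bash

python3 -m jog '[[-1,[0,0,-0.4],0],[-1,[0,0,-0.4],0],[-1,[0,0,-0.4],0]]' 6 >/dev/null; python3 m.py
python3 -m jog '[[-0.55,[0,0,0],0],[-0.4,[0,0,0],0],[-0.2,[0,0,0],0],[-0.1,[0,0,0],0],[-0.1,[0,0,0],0],[-0.1,[0,0,0],0]]'
python3 -m jog '[[-0.1,[0,0,-5],0],[-0.1,[0,0,-15],0],[-0.1,[0,0,-35],0],[-0.1,[0,0,-70],0],[-0.1,[0,0,-110],0],[-0.1,[60,0,-110],0],[-0.1,[120,0,-110],0],[-0.1,[180,0,-110],0],[-0.1,[240,0,-110],0],[-0.1,[300,0,-110],0],[-0.1,[300,0,-110],0],[-0.1,[300,0,-110],0]]'
python3 - <<'E'
from h import *
i=[]
for n in('scene','top'): f=optics.grab_frame(n); save(f,n+'3'); i.append(cv2.cvtColor(f['color'],cv2.COLOR_RGB2BGR))
cv2.imwrite('pics/end.png',np.hstack([cv2.resize(cv2.convertScaleAbs(i[0][60:340,160:440],alpha=1.6,beta=20),(400,400)),cv2.resize(cv2.convertScaleAbs(i[1][100:300,150:350],alpha=2,beta=20),(400,400))]))
E
```

```text
m [-0.237  1.083  0.002] f [-2.65 -0.95  4.64] yaw -1.598 q6 -0.919 eff6 -0.0 w 15.88 p [0.5254 0.3454 0.2338]
t: 26.8
eef_pos: [0.5253, 0.3453, 0.2336]
ee_rot: [3.142, 0.0, -1.598]
force: [-1.0, -0.7, -0.0]
width: 0.0392
gripper_force: 0.0
t: 28.3
eef_pos: [0.5174, 0.0452, 0.3443]
ee_rot: [-3.14, 0.001, -1.599]
force: [-1.0, 0.0, -0.2]
width: 0.0396
gripper_force: 0.0
```

View pics/end.png

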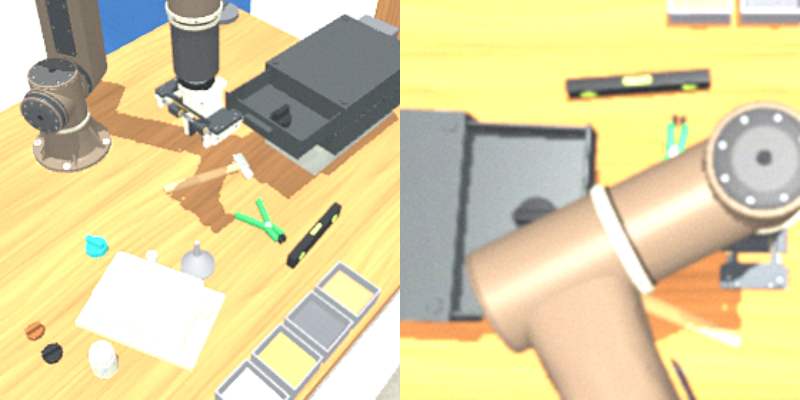

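The cap stands upright in the pulled-out drawer, at (281,115) in the scene crop and (535,212) in the top crop. Everything else lies where it was, and the gripper is clear.

```bash
python3 -c "
from station import order; print(order.job_done())"
```

```text
the job is handed in; nothing more can be done
None
```

The cap came off in the order asked (turned to the first stop, paused, pressed, turned past and lifted) and now stands upright in the pulled-out part of the top drawer; the job is handed in at about 28 s.

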